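# Shut the glaze case and present its opened padlock

## Task

Lock-up time in the pottery: first press the open lid of the grey glaze case down until its catch clicks and holds it fully shut. Then turn the dial of the padlock lying in the wooden rest, click by click, until the pointed end of its grip points at the small pin beside the shackle, and pull the shackle open to its stop. Finally lift the opened padlock out by its shackle, hold it still over the staple on the front of the case, a few centimetres or more clear above the lid and touching nothing else, and finish while still holding it there; leave the other pottery things where they are.

Things in the scene. Friction and masses are not known exactly. Their poses are not given: they have to be found in the camera images.
- case: Grey steel case fixed to the bench, 170 (x) x 180 (y) x 80 mm high, walls 4 mm. Origin: centre of its underside. Its front (-x side) roughly faces the robot and carries the staple; the lid is hinged along the top edge of its back (+x) side. Lid shut, the lid's top is 86 mm and the press plate's top 90 mm above the bench.
- lid (a joint): Lid angle in rad: 0 fully shut, grows as it opens (up to 1.3, the free edge rising and swinging back to +x of the case). Stays where it is left (stiff hinge). A sprung catch under the front edge is met at about 0.06 rad; about 8 N at the press plate pushes past it, then the lid snaps to 0 and is held.
- lid_press (a point): Middle of the top face of the steel press plate (30 x 60 mm, along the lid's free edge), 150 mm from the hinge line in the lid's plane and 10 mm above it; the place to press. Its axes are the lid's: z out of the lid's top face.
- lid_hinge (a point): Point on the lid's hinge line, midway along it: case frame (85, 0, 80) mm. The lid turns about the case's y axis.
- staple (a point): Middle of the small steel loop on the front of the case, outside: case frame (-100, 0, 50) mm. The loop, of 6 mm bar, stands 18 mm out from the front wall.
- rest: Wooden block fixed to the bench, 86 x 100 x 30 mm high, with a 7 mm high rim around a 70 mm square pocket on top in which the padlock lies. Origin: centre of its underside; x as the padlock's. The rim keeps the padlock from sliding or turning while its dial is turned and its shackle is pulled.
- padlock: Loose brass padlock, 0.4 kg or so, lying on its back, dial upward. Body 66 x 66 x 28 mm thick; origin: centre of its underside, which lies 30 mm above the bench; x points to the shackle side, away from the robot, z to the dial face. A 6 mm wide pin on the face, 28 mm from the centre towards +x, marks the opening position.
- lock_mid (a point): Centre of the padlock's body (14 mm from either face).
- dial (a joint): Dial angle, rad: 0 when the grip's pointed end points at the pin (padlock +x), positive counter-clockwise from above; range -0.9 to 2.9. Starts two to four clicks positive: turn clockwise. Notches every 0.524 rad (30 degrees), one of them at 0; let go, it settles in the nearest. Turning takes up to about 0.1 Nm. The shackle comes out only within about 0.14 rad of 0.
- dial_grip (a point): On the centre line of the dial's upright bar grip, 3 mm from the dial's axis on the blunt side, 26 mm above the padlock's face (84 mm above the bench). The bar is 11 mm thick (its y), 37 mm long (its x, +x end pointed, a white line on top there) and runs from 4 to 34 mm above the face, on a 45 mm wide disc. Turns with the dial. The dial's axis is the padlock's z axis.
- shackle (a joint): How far the shackle is pulled out, m: 0 shut, 0.022 at its stop. Slides along the padlock's x, outward, with about 6 N of friction (more than the padlock's weight), and stays where it is left; blocked unless the dial is at 0.
- shackle_bar (a point): Middle of the shackle's cross bar: padlock frame (85, 0, 14) mm when shut, 44 mm above the bench, beyond the rest. A U of 9 mm round steel; cross bar along padlock y, 30 mm straight; 37 mm clear between the legs; bar centre 52 mm from the brass body (74 when open). The bar may turn between the fingers, so that the padlock hangs (far end up to 141 mm below the bar).
- scraper: Bystander: spatula-like scraper lying on the bench, 170 mm.
- oxide_jar: Bystander: small lidded jar, 40 mm wide, 60 mm high.
- bowl: Bystander: terracotta bowl, 100 mm wide, 50 mm high.
- mug: Bystander: unglazed mug, 76 mm wide, 85 mm high.
- vase: Bystander: unfired vase, 90 mm wide, 160 mm high.
- brush: Bystander: brush lying on the bench, 180 mm.
- wood_rib: Bystander: flat wooden rib, 100 x 50 x 8 mm.
Things that resemble listed ones, but are neither listed nor needed, are in the scene too. What is shaped like the rest but black or blue is not meant.

How it is judged:
By the outcome, as a careful person would: the job done as asked, in the order asked, and still so for the second after the job is handed in, while the arm keeps its last pose, push and grip.
It also fails if it takes over 72 s, if anything falls off the work surface, if the arm or the gripper's body presses on something with over 40 N, if the wrist force passes 120 N, or if a joint passes its speed limit or range.

## Robot

A 6-joint arm with a two-finger parallel gripper is mounted at the origin on the work surface. World frame = base frame: x ahead of the robot, y to its left, z up, the work surface at z = 0. Lengths are in mm, angles in degrees, forces in N, time in s.
With the tool pointing down it reaches from about 325 to 875 mm from the base axis. Payload 4.4 kg.
Tool frame: the origin (TCP) lies midway between the tips of the shut fingers; the grasp point (between the pads) lies 19 mm behind it; z points along the fingers, y is the line along which they close (so a half turn about z gives the same grasp; the last joint's range is limited). The gripper opens to 85 mm and grips with 20 to 120 N. Pads are 22 mm wide; open, the fingers measure 114 mm over their backs; the gripper's body (76 mm by 85 mm) begins 54 mm behind the grasp point. The pads swing forward as they close: fully open they stand 13 mm farther back than shut.
Start: joints at [59.788, 11.837, 88.321, -0, 79.842, -8.623], TCP at [211.579, 534.66, 231.282] pointing down, gripper open.
Joint ranges: [-156.59, 156.59], [-49.26, 127.26], [12.9, 141.05], [-63.56, 243.56], [4.71, 150.69], [-161.64, 161.64]. Speed limits (degrees/s): [159.86, 159.86, 180, 180, 180, 180].

## Interface

Orientations are given as a 3x3 rotation matrix whose columns are the frame's x, y, z axes.
In Python, from rig import manip gives the robot as it stands.
- The arm moves only by the tool jog_arm, never from a script. Its arguments are lists of equal length, an entry for each row: "delta_pos": the shift along the tool's x, y, z in m, a list of three; "rot": the turn, a rotation vector about the tool's x, y, z in units of 8 degrees (1.0 is 8 degrees), a list of three; "grip": the gripper's target within -1 to 1 (fully open at 1, half-way at 0, shut at -1). In form: {"delta_pos": [[x, y, z], ...], "rot": [[rx, ry, rz], ...], "grip": [grip, ...]}. A call has exactly 8 rows; each row shifts and turns the commanded pose from where the row before left it, along the tool's axes as they then stand; what a row does not reach is not made up. A row lasts 1/10 s, in which the tool goes at most 50 mm and 8.59 degrees, less where a joint would pass 70% of its speed; a pose out of reach is approached as far as the arm can. A call with a gripper value outside its range is refused whole. The fingers move at their own pace and stop on an object; "squeeze" is the grip in N (left out, the last holds). Time passes only in rows, so rows that do not move let the fingers close, or fill a call up. It gives the time, the measured TCP pose, the force, the opening and the grip force at its end, in the units of the state.
- manip.observe(): the state, without advancing time (a new reading comes with each control period).
- manip.grab_frame(name): name is "scene" or "top" or "wrist"; returns a dict with "image" (420x560x3 uint8, red, green, blue), "z_map" (420x560 float32, mm along the optical axis (not along the pixel's ray), 0 where there is no reading), "mtx" (3x3 intrinsics, pixels), "T" (4x4, takes a point from camera to world coordinates); the wrist camera has in their place "mount" (4x4, takes a point from camera to tool coordinates, whose origin is the TCP and whose axes are the flange's). Camera axes: x right, y up, looking along -z (the intrinsics and any distortion apply to the point x, -y, -z); pixel columns grow to the right and rows downward; lengths in mm; the calibration is good to about 2 mm. A picture is of the moment at which its call begins: read the wrist's pose just before it.
- manip.close_job(): hands the job in; it is judged then, once.
The state is a dict: "time_s": time; "q": joint angles; "dq": joint speeds; "effort": joint torques, N m; "position": TCP position; "tcp_rot": TCP orientation; "force": force on the tool from outside, world axes, zero at the start; "torque": the same for the moment, N m; "width": finger opening in mm; "grasp_force": force on a finger pad.
Only numpy, scipy, OpenCV 4.12 (cv2) and the standard library are available. Lean on these libraries where they do the work, as an engineer would, in place of code of your own. Each camera call takes 0.05 s, during which the arm holds its last target. There are 200 camera calls.

## Working session

There is one attempt and no reset: what is moved stays moved. The work goes in short steps, Python scripts to look and compute and a tool call to move; the robot and the scene stay as the last step left them, time stands still between calls to the robot, and variables do not carry over. Pictures are saved under pics/ and viewed, at most 10 in all, crops included, and the job is handed in when it is done.

Besides the shell and the picture viewer there is one more tool, called as name(argument=value, ...) on one line, values as JSON. jog_arm: Moves the arm, as the interface text tells. Its arguments: {"type":"object","properties":{"delta_pos":{"type":"array","items":{"type":"array","items":{"type":"number"}}},"rot":{"type":"array","items":{"type":"array","items":{"type":"number"}}},"grip":{"type":"array","items":{"type":"number"}},"squeeze":{"type":"number"}},"required":["delta_pos","rot","grip"]}

```bash
mkdir -p pics; ls; python3 - <<'E'
from rig import manip
import numpy as np, cv2, pickle
s=manip.observe(); print({k:np.round(v,3).tolist() for k,v in s.items()})
for n in ("scene","top","wrist"):
    f=manip.grab_frame(n); pickle.dump(f,open(f"{n}0.pkl","wb"))
    cv2.imwrite(f"pics/{n}0.png",f["image"][:,:,::-1]); print(n,{k:np.round(v,3).tolist() for k,v in f.items() if k not in("image","z_map")})
E
```

```text
pics
{'time_s': 0.0, 'q': [59.788, 11.888, 88.408, 0.001, 79.84, -8.621], 'dq': [0.065, 0.062, 0.002, 0.015, -0.079, -0.052], 'effort': [0.001, -38.303, -29.16, -0.0, 0.01, 0.0], 'position': [211.175, 533.984, 230.067], 'tcp_rot': [[-0.93, 0.368, -0.001], [0.368, 0.93, -0.002], [0.0, -0.002, -1.0]], 'force': [-0.048, 0.13, -0.346], 'torque': [-0.035, -0.005, -0.009], 'grasp_force': 0.0, 'width': 85.057}
scene {'mtx': [[462.204, 0.0, 281.399], [0.0, 462.204, 207.462], [0.0, 0.0, 1.0]], 'T': [[-0.018, -0.582, 0.813, 1508.95], [1.0, -0.021, 0.007, 26.134], [0.013, 0.813, 0.583, 811.209], [0.0, 0.0, 0.0, 1.0]]}
top {'mtx': [[518.508, 0.0, 280.856], [0.0, 518.508, 208.483], [0.0, 0.0, 1.0]], 'T': [[-0.007, 0.995, -0.101, 378.379], [-1.0, -0.006, 0.008, 21.947], [0.007, 0.101, 0.995, 1467.958], [0.0, 0.0, 0.0, 1.0]]}
wrist {'mtx': [[333.566, 0.0, 279.974], [0.0, 333.566, 213.58], [0.0, 0.0, 1.0]], 'mount': [[-0.0, 0.95, 0.313, 80.589], [1.0, 0.001, -0.001, -0.186], [-0.001, 0.313, -0.95, -141.852], [0.0, 0.0, 0.0, 1.0]]}
```

View pics/top0.png

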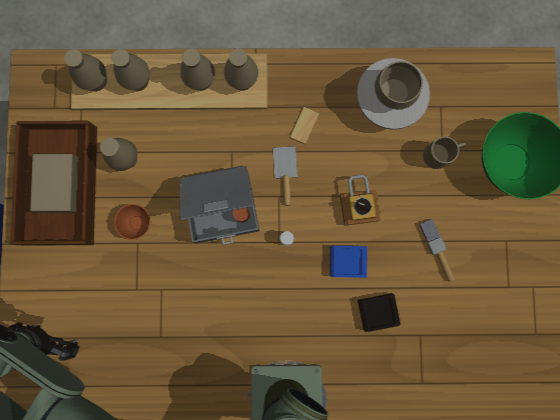

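View pics/scene0.png

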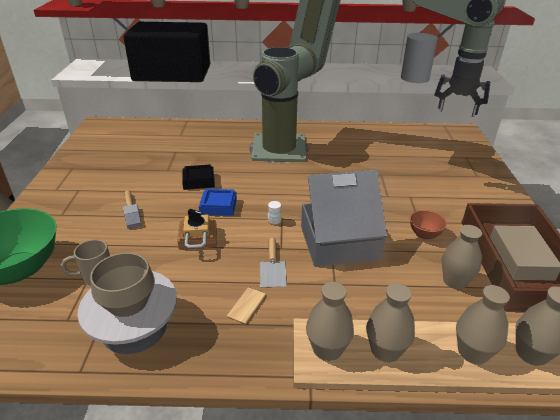

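The top view shows the case around (222,205) with its lid partly open, press plate at (216,207) and staple at (227,239). The padlock is in the wooden rest around (360,206), with the shackle at (359,182). The blue and black rests at (349,261) and (379,312) are decoys.

```bash
cat > h.py <<'E'
import numpy as np, cv2, pickle
def world(f,T=None):
    """per-pixel world points from the depth map"""
    T=f["T"] if T is None else T; K=f["mtx"]; z=f["z_map"]
    v,u=np.mgrid[:z.shape[0],:z.shape[1]]
    p=np.stack([(u-K[0,2])/K[0,0]*z,-(v-K[1,2])/K[1,1]*z,-z],-1)
    return p@T[:3,:3].T+T[:3,3]
def wristT(s,f):
    T=np.eye(4);T[:3,:3]=s["tcp_rot"];T[:3,3]=s["position"];return T@f["mount"]
def ray(f,u,v,h,T=None):
    T=f["T"] if T is None else T;K=f["mtx"]
    d=T[:3,:3]@np.array([(u-K[0,2])/K[0,0],-(v-K[1,2])/K[1,1],-1]);o=T[:3,3]
    return o+d*(h-o[2])/d[2]
E
python3 - <<'E'
from h import *
f=pickle.load(open("top0.pkl","rb"));W=world(f)
np.set_printoptions(precision=0,suppress=True)
for n,(u,v) in dict(plate=(216,207),hingeL=(183,178),hingeR=(249,172),freeL=(184,211),freeR=(254,203),frontL=(192,240),frontR=(257,233),staple=(227,240),lock=(360,206),shack=(358,179),bench=(300,300),jar=(287,238)).items(): print(n,W[v,u])
# lid plane
m=np.zeros(W.shape[:2],bool);m[175:212,185:253]=1
P=W[m&(W[...,2]>85)]; print(len(P),P.min(0),P.max(0))
c=P.mean(0);U,S,V=np.linalg.svd(P-c,full_matrices=False);print(c,S,np.round(V,3))
img=f["image"]
a=cv2.resize(img[160:250,170:265],None,fx=4,fy=4,interpolation=cv2.INTER_CUBIC)
b=cv2.resize(img[160:250,315:405],None,fx=4,fy=4,interpolation=cv2.INTER_CUBIC)
cv2.imwrite("pics/crop0.png",np.hstack([a,b])[:,:,::-1])
E
```

```text
plate [512. 172. 197.]
hingeL [602. 274.  86.]
hingeR [633. 101.  -3.]
freeL [503. 251. 191.]
freeR [543.  87.  -0.]
frontL [436. 249.  82.]
frontR [457.  79.   1.]
staple [438. 164.  -3.]
lock [ 524. -202.   83.]
shack [ 611. -211.   -1.]
bench [269. -41.   1.]
jar [440.  -5.  59.]
2332 [378.  22.  85.] [ 610.  269. 1468.]
[553. 175. 156.] [3827. 2237. 1104.] [[-0. -0.  1.]
 [-0.  1.  0.]
 [-1. -0. -0.]]
```

View pics/crop0.png

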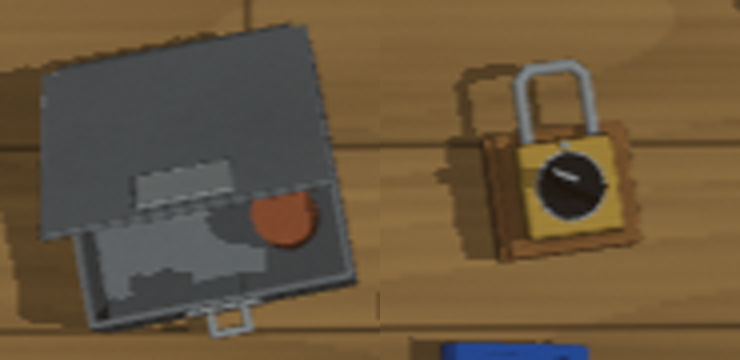

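The crop shows the case front edge from about crop (95,328) to (355,282), so its yaw is about +10°. The padlock is turned about +6°, and the white line on its grip points up-left, so the dial reads about +60°.

```bash
python3 - <<'E'
from h import *
f=pickle.load(open("top0.pkl","rb"));W=world(f)
np.set_printoptions(precision=1,suppress=True)
m=np.zeros(W.shape[:2],bool);m[165:220,175:260]=1
Q=W[m&(W[...,2]>78)&(W[...,2]<230)]
rng=np.random.default_rng(0);best=None
for _ in range(300):
    a,b,c=Q[rng.choice(len(Q),3)];n=np.cross(b-a,c-a)
    if np.linalg.norm(n)<1: continue
    n/=np.linalg.norm(n);i=abs((Q-a)@n)<2
    if best is None or i.sum()>best.sum(): best=i
P=Q[best];c=P.mean(0);n=np.linalg.svd(P-c,full_matrices=False)[2][2];n*=np.sign(n[2])
print(len(Q),len(P),c,n.round(3),"angle",np.arccos(n[2]),"yaw from n",np.degrees(np.arctan2(-n[1],-n[0])))
r=cv2.minAreaRect(P[:,:2].astype(np.float32));print(r,cv2.boxPoints(r), P[:,2].min(),P[:,2].max())
# bits of high case rim (front)
m=np.zeros(W.shape[:2],bool);m[205:250,180:262]=1
R=W[m&(W[...,2]>70)&(W[...,2]<90)];r=cv2.minAreaRect(R[:,:2].astype(np.float32));print("rim",len(R),r,cv2.boxPoints(r),np.median(R[:,2]))
# crop-pixel rim corners (z=80), front outer
for u,v in((95,330),(356,282)):print(ray(f,170+u/4,160+v/4,80))
# lid hinge corners
for u,v in((42,76),(305,27)):print("back",ray(f,170+u/4,160+v/4,86))
# padlock
hsv=cv2.cvtColor(f["image"],cv2.COLOR_RGB2HSV);m=np.zeros(W.shape[:2],bool);m[170:235,330:390]=1
B=W[m&(W[...,2]>50)&(W[...,2]<66)];r=cv2.minAreaRect(B[:,:2].astype(np.float32));print("lock",len(B),r,np.median(B[:,2]))
B=W[m&(W[...,2]>20)&(W[...,2]<100)];r=cv2.minAreaRect(B[:,:2].astype(np.float32));print("rest+",len(B),r)
for u,v in((520,148),(610,138),(530,238),(622,226),(565,145),(555,62)):print("c",ray(f,315+(u-380)/4,160+v/4,58))
E
```

```text
3004 2137 [558.3 182.7 145.1] [0.7 0.1 0.7] angle 0.7865780962604495 yaw from n -169.39428009609952
((559.4288330078125, 182.12110900878906), (128.9036407470703, 180.99476623535156), 11.02292251586914) [[478.9 258.6]
 [513.5  81. ]
 [640.  105.6]
 [605.4 283.3]] 78.38597538022236 209.48062922566055
rim 262 ((478.01312255859375, 166.97378540039062), (66.14952850341797, 180.10426330566406), 12.044209480285645) [[426.9 248.1]
 [464.5  72. ]
 [529.2  85.8]
 [491.6 261.9]] 79.03738711263338
[429.  244.3  80. ]
[459.9  70.1  80. ]
back [599.6 280.6  86. ]
back [632.  103.8  86. ]
lock 518 ((551.580810546875, -207.0866241455078), (118.03754425048828, 66.88836669921875), 7.385410785675049) 59.03008935251421
rest+ 1261 ((548.7958984375, -207.68099975585938), (132.30368041992188, 100.79742431640625), 6.608543872833252)
c [ 551.4 -178.9   58. ]
c [ 558.  -240.8   58. ]
c [ 489.5 -184.4   58. ]
c [ 497.3 -247.5   58. ]
c [ 553.3 -209.8   58. ]
c [ 610.9 -204.2   58. ]
```

jog_arm(delta_pos=[[-0.035,-0.019,0],[-0.035,-0.019,0],[-0.035,-0.019,0],[-0.035,-0.019,0],[-0.035,-0.019,0],[-0.035,-0.019,0],[-0.035,-0.019,0],[-0.035,-0.019,0]], rot=[[0,0,0],[0,0,0],[0,0,0],[0,0,0],[0,0,0],[0,0,0],[0,0,0],[0,0,0]], grip=[-1,-1,-1,-1,-1,-1,-1,-1], squeeze=60)

```text
time_s: 0.95
position: [416.6, 288.9, 231.1]
tcp_rot: [[-0.93, 0.368, -0.0], [0.368, 0.93, -0.0], [0.0, -0.0, -1.0]]
force: [-0.3, 0.5, 0.0]
width: 0.2
grasp_force: 0.0
```

jog_arm(delta_pos=[[-0.034,-0.019,0.002],[-0.034,-0.019,0.002],[-0.034,-0.019,0.002],[-0.034,-0.019,0.002],[0,0,0],[0,0,0],[0,0,0],[0,0,0]], rot=[[0,0,0],[0,0,0],[0,0,0],[0,0,0],[0,0,-1],[0,0,-1],[0,0,-1],[0,0,-1]], grip=[-1,-1,-1,-1,-1,-1,-1,-1])

```text
time_s: 1.75
position: [514.3, 169.3, 222.8]
tcp_rot: [[-0.983, -0.186, -0.001], [-0.186, 0.983, -0.0], [0.001, 0.0, -1.0]]
force: [-0.3, -0.9, -0.2]
width: 0.1
grasp_force: 0.0
```

```bash
python3 - <<'E'
from h import *
from rig import manip
s=manip.observe();f=manip.grab_frame("wrist");print(s["position"],s["tcp_rot"],s["time_s"],s["width"])
W=world(f,wristT(s,f));cv2.imwrite("pics/w1.png",f["image"][:,:,::-1])
np.set_printoptions(precision=1,suppress=True)
for v in range(40,420,60):
    print(v,[W[v,u].round().astype(int).tolist() for u in (130,280,430)])
E
```

```text
[514.28652045 169.27300041 222.76093888] [[-9.82577266e-01 -1.85851623e-01 -1.04432904e-03]
 [-1.85851551e-01  9.82577820e-01 -1.66891114e-04]
 [ 1.05715154e-03  3.01067578e-05 -9.99999441e-01]] 1.75 0.0797082865392707
40 [[404, -2, -2], [376, 143, -3], [349, 289, -1]]
100 [[459, 10, 21], [432, 154, 51], [402, 307, -1]]
160 [[523, 4, -1], [492, 165, 3], [462, 327, -1]]
220 [[594, 7, -2], [499, 167, 178], [529, 350, -1]]
280 [[671, 12, 2], [504, 167, 241], [603, 374, 0]]
340 [[763, 15, -1], [519, 170, 259], [688, 403, 1]]
400 [[513, 130, 298], [503, 167, 301], [500, 206, 298]]
```

View pics/w1.png

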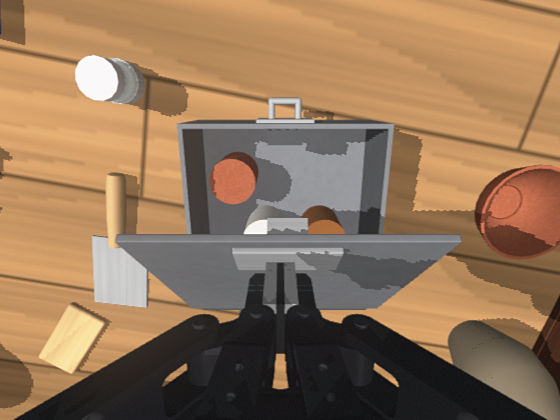

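The fingers (282,265) are over the press plate and aligned with it; the staple is at (285,103).

jog_arm(delta_pos=[[-0.002,0,0.007],[-0.002,0,0.007],[-0.002,0,0.007],[-0.002,0,0.007],[0.0024,0,0.003],[0.0024,0,0.003],[0.0024,0,0.003],[0.0024,0,0.003]], rot=[[0,0,0],[0,0,0],[0,0,0],[0,0,0],[0,0,0],[0,0,0],[0,0,0],[0,0,0]], grip=[-1,-1,-1,-1,-1,-1,-1,-1])

```text
time_s: 2.6
position: [512.7, 169.2, 183.3]
tcp_rot: [[-0.984, -0.181, 0.0], [-0.181, 0.984, -0.0], [-0.0, -0.0, -1.0]]
force: [0.5, 0.0, 1.2]
width: 0.1
grasp_force: 0.4
```

jog_arm(delta_pos=[[0.005,0,0.0057],[0.005,0,0.0057],[0.0043,0,0.0062],[0.0043,0,0.0062],[0.0037,0,0.0066],[0.0037,0,0.0066],[0.003,0,0.0069],[0.003,0,0.0069]], rot=[[0,0,0],[0,0,0],[0,0,0],[0,0,0],[0,0,0],[0,0,0],[0,0,0],[0,0,0]], grip=[-1,-1,-1,-1,-1,-1,-1,-1])

```text
time_s: 3.4
position: [481.2, 163.5, 131.9]
tcp_rot: [[-0.984, -0.181, -0.0], [-0.181, 0.984, 0.0], [0.0, 0.0, -1.0]]
force: [0.9, -0.1, 0.6]
width: 0.2
grasp_force: 0.3
```

```bash
python3 - <<'E'
from h import *
from rig import manip
s=manip.observe();f=manip.grab_frame("wrist");print(s["position"],s["force"])
cv2.imwrite("pics/w2.png",f["image"][:,:,::-1])
E
```

```text
[481.18207916 163.47491697 131.86295598] [ 0.94697534 -0.0737963   0.58095448]
```

View pics/w2.png

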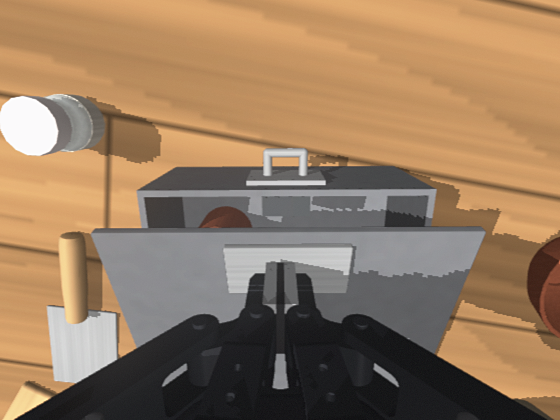

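The plate (288,265) is moving down under the fingers, so the lid is following.

jog_arm(delta_pos=[[0.0023,0,0.0071],[0.0023,0,0.0071],[0.0016,0,0.0073],[0.0016,0,0.0073],[0.001,0,0.004],[0.001,0,0.004],[0,0,0.004],[0,0,0.003]], rot=[[0,0,0],[0,0,0],[0,0,0],[0,0,0],[0,0,0],[0,0,0],[0,0,0],[0,0,0]], grip=[-1,-1,-1,-1,-1,-1,-1,-1])

```text
time_s: 4.25
position: [471.8, 161.7, 89.6]
tcp_rot: [[-0.984, -0.181, -0.001], [-0.181, 0.984, -0.0], [0.001, -0.0, -1.0]]
force: [-8.9, -1.2, 26.4]
width: -0.1
grasp_force: 12.9
```

jog_arm(delta_pos=[[0,0,-0.005],[0,0,-0.02],[0,0,-0.03],[0,0,-0.03],[0,0,-0.03],[0,0,-0.03],[0,0,0],[0,0,0]], rot=[[0,0,0],[0,0,0],[0,0,0],[0,0,0],[0,0,0],[0,0,0],[0,0,0],[0,0,0]], grip=[-1,-1,-1,-1,-1,-1,-1,-1])

```text
time_s: 5.05
position: [472.1, 161.8, 234.0]
tcp_rot: [[-0.984, -0.181, 0.001], [-0.181, 0.984, 0.0], [-0.001, -0.0, -1.0]]
force: [-0.5, 0.2, 0.3]
width: 0.1
grasp_force: 0.0
```

```bash
python3 - <<'E'
from h import *
from rig import manip
np.set_printoptions(precision=1,suppress=True)
s=manip.observe();f=manip.grab_frame("top");W=world(f);print(s["position"],s["time_s"],s["force"])
ex=np.array([.983,.184]);ey=np.array([-.184,.983]);d=W[...,:2]-[528,172.8]
cx=d@ex;cy=d@ey
for a in range(-80,90,20):
    m=(abs(cx-a)<8)&(cy>40)&(cy<80)&(W[...,2]<130);print(a,m.sum(),np.median(W[m][:,2]))
E
```

```text
[472.1 161.8 234. ] 5.05 [-0.5  0.2  0.3]
-80 114 67.08077293045073
-60 17 85.73020231397982
-40 0 nan
-20 0 nan
0 0 nan
20 0 nan
40 0 nan
60 45 86.4746996799779
80 87 86.61720682915961
  return _methods._mean(a, axis=axis, dtype=dtype,
  ret = ret.dtype.type(ret / rcount)
```

jog_arm(delta_pos=[[0.002,-0.047,0],[0.002,-0.047,0],[0.002,-0.047,0],[0.002,-0.047,0],[0.002,-0.047,0],[0.002,-0.047,0],[0.002,-0.047,0],[0.002,-0.047,0]], rot=[[0,0,0],[0,0,0],[0,0,0],[0,0,0],[0,0,0],[0,0,0],[0,0,0],[0,0,0]], grip=[-0.2,-0.2,-0.2,-0.2,-0.2,-0.2,-0.2,-0.2])

```text
time_s: 5.9
position: [522.8, -212.3, 231.1]
tcp_rot: [[-0.984, -0.18, -0.004], [-0.18, 0.984, 0.002], [0.003, 0.003, -1.0]]
force: [0.0, 0.3, 0.2]
width: 34.3
grasp_force: 0.0
```

jog_arm(delta_pos=[[0,0,0],[0,0,0],[0,0,0],[0,0,0],[0,0,0],[0,0,0],[0,0,0],[0,0,0]], rot=[[0,0,1],[0,0,1],[0,0,1],[0,0,1],[0,0,1],[0,0,1],[0,0,1],[0,0,1]], grip=[-0.2,-0.2,-0.2,-0.2,-0.2,-0.2,-0.2,-0.2])

```text
time_s: 6.7
position: [522.8, -210.3, 231.0]
tcp_rot: [[-0.589, 0.808, -0.004], [0.808, 0.589, 0.002], [0.004, -0.002, -1.0]]
force: [0.6, 0.4, -0.9]
width: 33.9
grasp_force: 0.0
```

jog_arm(delta_pos=[[0,0,0],[0,0,0],[0,0,0],[0,0,0],[0,0,0],[0,0,0],[0,0,0],[0,0,0]], rot=[[0,0,1],[0,0,1],[0,0,1],[0,0,1],[0,0,1],[0,0,1],[0,0,1],[0,0,0.5]], grip=[-0.2,-0.2,-0.2,-0.2,-0.2,-0.2,-0.2,-0.2])

```text
time_s: 7.5
position: [522.8, -210.2, 230.9]
tcp_rot: [[0.404, 0.915, -0.004], [0.915, -0.404, 0.002], [0.001, -0.005, -1.0]]
force: [0.2, 0.9, -0.8]
width: 34.2
grasp_force: 0.0
```

```bash
python3 - <<'E'
from h import *
from rig import manip
np.set_printoptions(precision=1,suppress=True)
s=manip.observe();f=manip.grab_frame("wrist");print(s["position"],s["time_s"],s["tcp_rot"],s["q"],s["width"])
pickle.dump((s,f),open("w3.pkl","wb"))
cv2.imwrite("pics/w3.png",f["image"][:,:,::-1])
f=manip.grab_frame("top");W=world(f)
ex=np.array([.983,.184]);ey=np.array([-.184,.983]);d=W[...,:2]-[528,172.8]
cx=d@ex;cy=d@ey
for a in range(-80,90,20):
    m=(abs(cx-a)<8)&(abs(cy)<80)&(W[...,2]<230);print(a,m.sum(),np.median(W[m][:,2]) if m.any() else 0)
E
```

```text
[ 522.8 -210.2  230.9] 7.5 [[ 0.4  0.9 -0. ]
 [ 0.9 -0.4  0. ]
 [ 0.  -0.  -1. ]] [-30.7  10.6  89.8   0.   79.9  -6.9] 34.197756485497386
-80 464 81.73534296227172
-60 357 87.81252765194131
-40 350 86.36437072992658
-20 357 85.75513642295527
0 364 86.16610376106667
20 354 86.28645151265016
40 348 86.19509130328925
60 347 86.10844582627897
80 356 85.86438106969649
```

View pics/w3.png

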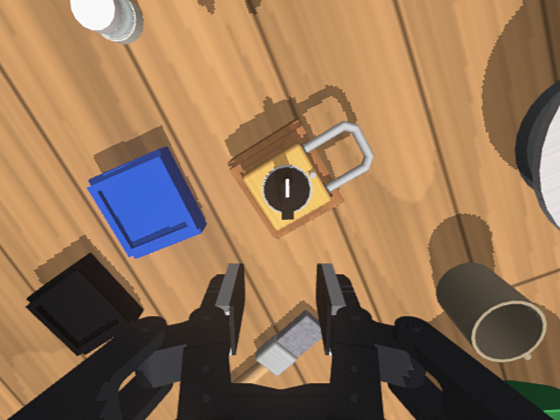

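Top depth now reads 86 mm across the whole lid, so it is shut. In the wrist view the dial is at (288,190) with the white line pointing straight up along tool x, the shackle bar at (362,145), and the brass face around it.

```bash
python3 - <<'E'
from h import *
np.set_printoptions(precision=1,suppress=True)
s,f=pickle.load(open("w3.pkl","rb"));T=wristT(s,f);W=world(f,T);img=f["image"]
hsv=cv2.cvtColor(img,cv2.COLOR_RGB2HSV)
u,v=np.meshgrid(np.arange(560),np.arange(420))
roi=(u>220)&(u<385)&(v>110)&(v<245)
# body face via height
m=roi&(W[...,2]>52)&(W[...,2]<64)&(hsv[...,1]>100)
P=W[m];print("face",m.sum(),np.median(P[:,2]),cv2.minAreaRect(P[:,:2].astype(np.float32)))
m=roi&(W[...,2]>20)&(W[...,2]<120)&(u<345);P=W[m];print("rest",cv2.minAreaRect(P[:,:2].astype(np.float32)))
m=roi&(W[...,2]>85)&(W[...,2]<100);P=W[m];r=cv2.minAreaRect(P[:,:2].astype(np.float32));print("bar",m.sum(),r,cv2.boxPoints(r),np.median(P[:,2]))
m=roi&(W[...,2]>85)&(W[...,2]<100)&(hsv[...,2]>150);P=W[m];r=cv2.fitLine(P[:,:2].astype(np.float32),cv2.DIST_L2,0,.01,.01).ravel();print("line",m.sum(),P.mean(0),np.degrees(np.arctan2(r[1],r[0])))
m=roi&(W[...,2]>35)&(W[...,2]<56)&(u>300)&(hsv[...,1]<60);P=W[m];r=cv2.minAreaRect(P[:,:2].astype(np.float32));print("shackle",m.sum(),r,cv2.boxPoints(r),np.median(P[:,2]))
E
```

```text
face 2413 56.91803651549162 ((527.7650146484375, -210.85592651367188), (66.06430053710938, 66.26661682128906), 7.38881254196167)
rest ((546.0533447265625, -208.2997283935547), (122.26127624511719, 100.09977722167969), 7.240992546081543)
bar 480 ((527.7454223632812, -211.19122314453125), (37.32498550415039, 9.842085838317871), 66.22229766845703) [[ 515.7 -226.3]
 [ 524.7 -230.3]
 [ 539.8 -196.1]
 [ 530.8 -192.1]] 91.19491057766052
line 68 [ 529.7 -206.4   91.5] 62.88495
shackle 1276 ((575.3583374023438, -205.9971160888672), (83.42724609375, 58.612892150878906), 4.851508140563965) [[ 531.3 -180.3]
 [ 536.3 -238.7]
 [ 619.4 -231.7]
 [ 614.4 -173.3]] 47.01466819202457
```

jog_arm(delta_pos=[[-0.0017,0.0049,0],[0,0,0.03],[0,0,0.03],[0,0,0.03],[0,0,0.03],[0,0,0.024],[0,0,0.012],[0,0,0.007]], rot=[[0,0,-0.14],[0,0,0],[0,0,0],[0,0,0],[0,0,0],[0,0,0],[0,0,0],[0,0,0]], grip=[-0.2,-0.2,-0.2,-0.2,-0.2,-0.2,-0.2,-0.2], squeeze=50)

```text
time_s: 8.4
position: [527.1, -214.1, 69.0]
tcp_rot: [[0.381, 0.924, -0.002], [0.924, -0.381, 0.001], [0.0, -0.003, -1.0]]
force: [-0.2, -0.2, 0.4]
width: 33.9
grasp_force: 0.0
```

jog_arm(delta_pos=[[0,0,0],[0,0,0],[0,0,0],[0,0,0],[0,0,0],[0,0,0],[0,0,0],[0,0,0]], rot=[[0,0,0],[0,0,0],[0,0,0],[0,0,0],[0,0,0],[0,0,0],[0,0,0],[0,0,0]], grip=[-0.8,-0.8,-0.9,-0.9,-1,-1,-1,-1])

```text
time_s: 9.2
position: [528.2, -214.8, 71.3]
tcp_rot: [[0.382, 0.924, 0.001], [0.924, -0.382, -0.001], [-0.0, 0.001, -1.0]]
force: [-0.6, -0.7, 1.0]
width: 9.6
grasp_force: 50.3
```

```bash
python3 - <<'E'
from rig import manip
for i in range(2):
    s=manip.observe();print(s["position"],s["width"],s["force"],s["torque"],s["q"])
    manip.grab_frame("wrist")
E
```

```text
[ 528.17103285 -214.84805137   71.2662524 ] 9.626036974632441 [-0.58013926 -0.68972649  1.00685724] [-0.09402176  0.08432303  0.02863408] [-3.08223468e+01  2.15549926e+01  9.65866490e+01 -1.64191284e-02
  6.17977289e+01 -8.34836796e+00]
[ 528.16209441 -214.86749254   71.2620966 ] 10.004535704064729 [-1.71331261 -1.17630852  2.66297174] [-0.13495977  0.12643267  0.01452472] [-3.08233006e+01  2.15557241e+01  9.65862099e+01 -1.88655817e-02
  6.17979671e+01 -8.34710914e+00]
```

jog_arm(delta_pos=[[0,0,0],[0,0,0],[0,0,0],[0,0,0.002],[0,0,0.002],[0,0,0.001],[0,0,0],[0,0,0]], rot=[[0,0,0],[0,0,0],[0,0,0],[0,0,0],[0,0,0],[0,0,0],[0,0,0],[0,0,0]], grip=[-0.5,-0.5,-0.5,-0.5,-0.5,-0.5,-0.5,-0.5])

```text
time_s: 10.1
position: [527.8, -214.4, 65.6]
tcp_rot: [[0.382, 0.924, -0.0], [0.924, -0.382, 0.0], [0.0, -0.0, -1.0]]
force: [0.9, 0.3, -0.2]
width: 21.3
grasp_force: 0.0
```

jog_arm(delta_pos=[[0,0,0],[0,0,0],[0,0,0],[0,0,0],[0,0,0],[0,0,0],[0,0,0],[0,0,0]], rot=[[0,0,0],[0,0,0],[0,0,0],[0,0,0],[0,0,0],[0,0,0],[0,0,0],[0,0,0]], grip=[-0.8,-0.8,-0.9,-0.9,-1,-1,-1,-1])

```text
time_s: 10.9
position: [528.1, -214.6, 65.9]
tcp_rot: [[0.382, 0.924, 0.001], [0.924, -0.382, -0.0], [-0.0, 0.001, -1.0]]
force: [1.9, -0.7, 1.0]
width: 10.0
grasp_force: 49.8
```

jog_arm(delta_pos=[[0,-0.00035,0],[0,-0.00035,0],[0,-0.00035,0],[0,-0.00035,0],[0,-0.00035,0],[0,-0.00035,0],[0,-0.00035,0],[0,-0.00035,0]], rot=[[0,0,0.75],[0,0,0.75],[0,0,0.75],[0,0,0.75],[0,0,0.75],[0,0,0.75],[0,0,0.75],[0,0,0.75]], grip=[-1,-1,-1,-1,-1,-1,-1,-1])

```text
time_s: 11.7
position: [526.2, -212.6, 65.9]
tcp_rot: [[0.944, 0.33, 0.001], [0.33, -0.944, -0.0], [0.001, 0.0, -1.0]]
force: [1.8, -0.9, -0.5]
width: 10.1
grasp_force: 49.7
```

jog_arm(delta_pos=[[0,-0.00035,0],[0,-0.00035,0],[0,0,0],[0,0,0],[0,0,0],[0,0,0],[0,0,0],[0,0,0]], rot=[[0,0,0.75],[0,0,0.75],[0,0,0.1],[0,0,0],[0,0,0],[0,0,0],[0,0,0],[0,0,0]], grip=[-1,-1,-1,-1,-1,-1,-1,-1])

```text
time_s: 12.5
position: [526.0, -212.0, 65.8]
tcp_rot: [[0.993, 0.117, 0.001], [0.117, -0.993, -0.0], [0.001, 0.0, -1.0]]
force: [2.8, 0.1, 1.6]
width: 10.3
grasp_force: 49.9
```

jog_arm(delta_pos=[[0,0,0],[0,0,0],[0,0,0],[0,0,-0.01],[0,0,-0.03],[0,0,-0.04],[0,0,-0.045],[0,0,0]], rot=[[0,0,0],[0,0,0],[0,0,0],[0,0,0],[0,0,0],[0,0,0],[0,0,0],[0,0,0]], grip=[-0.4,-0.4,-0.4,-0.4,-0.4,-0.4,-0.4,-0.4])

```text
time_s: 13.3
position: [530.3, -214.6, 199.6]
tcp_rot: [[0.993, 0.117, 0.014], [0.117, -0.993, -0.008], [0.013, 0.01, -1.0]]
force: [0.5, 1.1, 0.5]
width: 25.8
grasp_force: 0.0
```

jog_arm(delta_pos=[[0,0,0],[0,0,0],[0,0,0],[0,0,0],[0,0,0],[0,0,0],[0,0,0],[0,0,0]], rot=[[0,0,-1],[0,0,-1],[0,0,-1],[0,0,-1],[0,0,-1],[0,0,-1],[0,0,-1],[0,0,-1]], grip=[-0.4,-0.4,-0.4,-0.4,-0.4,-0.4,-0.4,-0.4])

```text
time_s: 14.1
position: [525.5, -211.9, 190.9]
tcp_rot: [[0.324, 0.946, -0.0], [0.946, -0.324, -0.0], [-0.0, -0.0, -1.0]]
force: [-0.1, -0.2, 0.4]
width: 25.6
grasp_force: 0.0
```

jog_arm(delta_pos=[[0,0,0],[0,0,0],[0,0,0],[0,0,0],[0.005,0.028,0],[0.005,0.028,0],[0,0.028,0],[0,0,0]], rot=[[0,0,-1],[0,0,-1],[0,0,-1],[0,0,-0.4],[0,0,0],[0,0,0],[0,0,0],[0,0,0]], grip=[-0.4,-0.4,-0.4,-0.4,-0.4,-0.4,-0.4,-0.4])

```text
time_s: 14.9
position: [610.0, -189.7, 190.9]
tcp_rot: [[-0.14, 0.99, 0.002], [0.99, 0.14, -0.0], [-0.001, 0.002, -1.0]]
force: [-0.3, -0.5, -0.2]
width: 25.3
grasp_force: 0.0
```

```bash
python3 - <<'E'
from h import *
from rig import manip
np.set_printoptions(precision=1,suppress=True)
s=manip.observe();f=manip.grab_frame("wrist");print(s["position"],s["time_s"],s["tcp_rot"],s["q"],s["width"])
pickle.dump((s,f),open("w4.pkl","wb"))
cv2.imwrite("pics/w4.png",f["image"][:,:,::-1])
E
```

```text
[ 610.  -189.7  190.9] 14.9 [[-0.1  1.   0. ]
 [ 1.   0.1 -0. ]
 [-0.   0.  -1. ]] [-25.1  21.3  81.2   0.   77.4 -33.1] 25.296870033968354
```

View pics/w4.png

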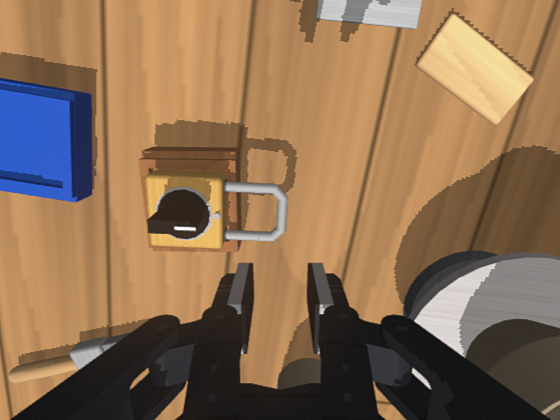

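The grip's white line at (185,228) now points at the pin (215,214), and the shackle bar is at (282,213).

```bash
python3 - <<'E'
from h import *
np.set_printoptions(precision=1,suppress=True)
s,f=pickle.load(open("w4.pkl","rb"));T=wristT(s,f);W=world(f,T);img=f["image"]
hsv=cv2.cvtColor(img,cv2.COLOR_RGB2HSV)
u,v=np.meshgrid(np.arange(560),np.arange(420))
roi=(u>130)&(u<300)&(v>140)&(v<255)
m=roi&(W[...,2]>52)&(W[...,2]<64)&(hsv[...,1]>100);P=W[m];print("face",cv2.minAreaRect(P[:,:2].astype(np.float32)))
m=roi&(W[...,2]>85)&(W[...,2]<100);P=W[m];r=cv2.minAreaRect(P[:,:2].astype(np.float32));print("bar",m.sum(),r)
m=roi&(W[...,2]>38)&(W[...,2]<54)&(u>240);P=W[m];r=cv2.minAreaRect(P[:,:2].astype(np.float32));print("shackle",m.sum(),r,cv2.boxPoints(r),np.median(P[:,2]))
b=P[P[:,0]>P[:,0].max()-14];print("barpts",b.mean(0))
E
```

```text
face ((528.439453125, -210.92591857910156), (65.9544448852539, 65.51969146728516), 4.79408597946167)
bar 754 ((528.0455322265625, -211.5929412841797), (37.83173751831055, 12.067927360534668), 5.760692596435547)
shackle 1164 ((597.0693359375, -205.22280883789062), (40.891605377197266, 55.252769470214844), 5.648561000823975) [[ 574.  -179.7]
 [ 579.4 -234.7]
 [ 620.1 -230.7]
 [ 614.7 -175.7]] 46.818579488426025
barpts [ 611.3 -204.4   46.7]
```

jog_arm(delta_pos=[[-0.0136,0.0011,0],[0,0,0.02],[0,0,0.03],[0,0,0.03],[0,0,0.03],[0,0,0.025],[0,0,0.018],[0,0,0.012]], rot=[[0,0,0.3],[0,0,0],[0,0,0],[0,0,0],[0,0,0],[0,0,0],[0,0,0],[0,0,0]], grip=[-0.4,-0.4,-0.4,-0.4,-0.4,-0.4,-0.4,-0.4])

```text
time_s: 15.75
position: [608.5, -204.6, 23.9]
tcp_rot: [[-0.094, 0.996, -0.003], [0.996, 0.094, 0.001], [0.001, -0.003, -1.0]]
force: [-0.2, -0.4, -0.4]
width: 25.6
grasp_force: 0.0
```

jog_arm(delta_pos=[[0,0,0],[0,0,0],[0,0,0],[0,0,0],[0,0,0],[0,0,0],[0,0,0],[0,0,0]], rot=[[0,0,0],[0,0,0],[0,0,0],[0,0,0],[0,0,0],[0,0,0],[0,0,0],[0,0,0]], grip=[-0.7,-0.8,-0.9,-0.9,-1,-1,-1,-1])

```text
time_s: 16.55
position: [612.3, -204.1, 27.2]
tcp_rot: [[-0.096, 0.995, 0.004], [0.995, 0.096, -0.001], [-0.001, 0.004, -1.0]]
force: [3.5, 1.4, -0.3]
width: 7.1
grasp_force: 48.6
```

jog_arm(delta_pos=[[0,0,0],[0,0.003,0],[0,0.004,0],[0,0.004,0],[0,0.004,0],[0,0.004,0],[0,0.003,0],[0,0,0]], rot=[[0,0,0],[0,0,0],[0,0,0],[0,0,0],[0,0,0],[0,0,0],[0,0,0],[0,0,0]], grip=[-1,-1,-1,-1,-1,-1,-1,-1], squeeze=70)

```text
time_s: 17.35
position: [629.6, -201.4, 24.5]
tcp_rot: [[-0.097, 0.995, -0.007], [0.995, 0.097, 0.001], [0.002, -0.007, -1.0]]
force: [-4.5, 0.3, 0.2]
width: 6.6
grasp_force: 68.5
```

jog_arm(delta_pos=[[0,0.001,0],[0,0.001,0],[0,0.001,0],[0,0.001,0],[0,0,0],[0,0,0],[0,0,0],[0,0,0]], rot=[[0,0,0],[0,0,0],[0,0,0],[0,0,0],[0,0,0],[0,0,0],[0,0,0],[0,0,0]], grip=[-1,-1,-1,-1,-1,-1,-1,-1])

```text
time_s: 18.15
position: [633.1, -201.1, 24.4]
tcp_rot: [[-0.097, 0.995, -0.007], [0.995, 0.097, 0.001], [0.002, -0.007, -1.0]]
force: [-5.8, -1.1, 0.3]
width: 6.7
grasp_force: 68.5
```

```bash
python3 - <<'E'
from h import *
from rig import manip
np.set_printoptions(precision=1,suppress=True)
s=manip.observe();f=manip.grab_frame("wrist");print(s["position"],s["time_s"],s["force"],s["width"])
T=wristT(s,f);W=world(f,T);img=f["image"]
cv2.imwrite("pics/w5.png",img[:,:,::-1])
E
```

```text
[ 633.1 -201.1   24.4] 18.15 [-5.8 -1.1  0.3] 6.681487401739366
```

View pics/w5.png

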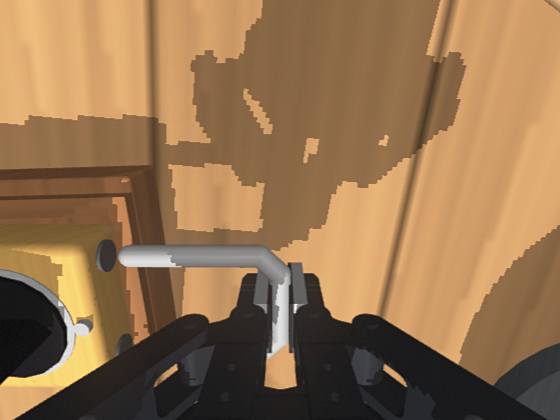

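The free leg end (122,257) has left its hole (105,255), so the shackle is nearly out. I'll pull on until the force shows the stop.

jog_arm(delta_pos=[[0,0.001,0],[0,0.001,0],[0,0.001,0],[0,0,0],[0,0,0],[0,0,0],[0,0,0],[0,0,0]], rot=[[0,0,0],[0,0,0],[0,0,0],[0,0,0],[0,0,0],[0,0,0],[0,0,0],[0,0,0]], grip=[-1,-1,-1,-1,-1,-1,-1,-1])

```text
time_s: 19.0
position: [636.1, -200.8, 24.4]
tcp_rot: [[-0.097, 0.995, -0.008], [0.995, 0.097, 0.001], [0.002, -0.007, -1.0]]
force: [-5.4, -0.3, 0.2]
width: 6.5
grasp_force: 68.5
```

jog_arm(delta_pos=[[0,0.001,0],[0,0.001,0],[0,0.001,0],[0,0,0],[0,0,0],[0,0,0],[0,0,0],[0,0,0]], rot=[[0,0,0],[0,0,0],[0,0,0],[0,0,0],[0,0,0],[0,0,0],[0,0,0],[0,0,0]], grip=[-1,-1,-1,-1,-1,-1,-1,-1])

```text
time_s: 19.8
position: [636.8, -200.2, 23.4]
tcp_rot: [[-0.097, 0.995, -0.013], [0.995, 0.097, 0.002], [0.003, -0.012, -1.0]]
force: [-8.4, 0.7, 0.9]
width: 6.5
grasp_force: 68.8
```

jog_arm(delta_pos=[[0,0,-0.004],[0,0,-0.006],[0,0,-0.008],[0,0,-0.01],[0,0,-0.01],[0,0,-0.01],[0,0,-0.01],[0,0,-0.01]], rot=[[0,0,0],[0,0,0],[0,0,0],[0,0,0],[0,0,0],[0,0,0],[0,0,0],[0,0,0]], grip=[-1,-1,-1,-1,-1,-1,-1,-1], squeeze=50)

```text
time_s: 20.6
position: [642.8, -200.8, 95.1]
tcp_rot: [[-0.096, 0.995, 0.001], [0.995, 0.096, -0.0], [-0.001, 0.001, -1.0]]
force: [-0.4, 0.2, -4.6]
width: 6.7
grasp_force: 68.0
```

jog_arm(delta_pos=[[0,-0.008,-0.01],[0,-0.008,-0.01],[0,-0.008,-0.01],[0,-0.008,-0.01],[0,-0.008,-0.012],[0,-0.008,-0.015],[0,0,-0.015],[0,0,-0.015]], rot=[[0,0,0],[0,0,0],[0,0,0],[0,0,0],[0,0,0],[0,0,0],[0,0,0],[0,0,0]], grip=[-1,-1,-1,-1,-1,-1,-1,-1])

```text
time_s: 21.4
position: [594.7, -205.5, 192.5]
tcp_rot: [[-0.096, 0.995, 0.001], [0.995, 0.096, -0.0], [-0.001, 0.001, -1.0]]
force: [0.2, 0.4, -4.8]
width: 6.5
grasp_force: 68.1
```

jog_arm(delta_pos=[[0,0,-0.02],[0,0,-0.02],[0,0,-0.02],[0,0,-0.02],[0,0,-0.02],[0,0,-0.02],[0,0,0],[0,0,0]], rot=[[0,0,0],[0,0,0],[0,0,0],[0,0,0],[0,0,0],[0,0,0],[0,0,0],[0,0,0]], grip=[-1,-1,-1,-1,-1,-1,-1,-1])

```text
time_s: 22.2
position: [595.0, -205.3, 311.5]
tcp_rot: [[-0.097, 0.995, 0.002], [0.995, 0.097, -0.001], [-0.001, 0.002, -1.0]]
force: [-0.1, 0.1, -5.5]
width: 6.7
grasp_force: 68.0
```

```bash
python3 - <<'E'
from h import *
from rig import manip
np.set_printoptions(precision=1,suppress=True)
s=manip.observe();print(s["position"],s["time_s"],s["force"],s["width"],s["grasp_force"])
a=manip.grab_frame("scene")["image"][60:270,100:400];b=manip.grab_frame("wrist")["image"]
a=cv2.resize(a,(480,336));b=cv2.resize(b,(320,240));o=np.zeros((336,800,3),np.uint8);o[:,:480]=a;o[:240,480:]=b
cv2.imwrite("pics/l1.png",o[:,:,::-1])
E
```

```text
[ 595.  -205.3  311.5] 22.2 [-0.1  0.1 -5.5] 6.7020733114580135 67.98949956893921
```

View pics/l1.png

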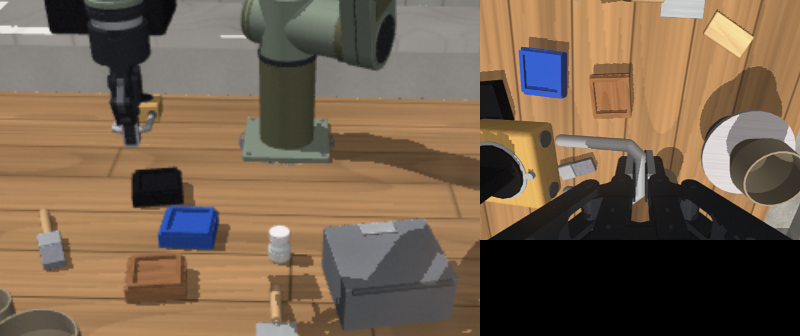

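The rest is empty and the padlock is held level by its opened shackle, pointing back toward the robot. I'll ease the grip so it hangs.

jog_arm(delta_pos=[[0,0,0],[0,0,0],[0,0,0],[0,0,0],[0,0,0],[0,0,0],[0,0,0],[0,0,0]], rot=[[0,0,0],[0,0,0],[0,0,0],[0,0,0],[0,0,0],[0,0,0],[0,0,0],[0,0,0]], grip=[-0.9,-0.9,-0.9,-0.9,-0.9,-0.9,-0.9,-0.9], squeeze=20)

```text
time_s: 23.1
position: [594.5, -205.3, 310.8]
tcp_rot: [[-0.096, 0.995, 0.0], [0.995, 0.096, -0.0], [-0.0, 0.0, -1.0]]
force: [-0.3, -0.1, -4.2]
width: 7.1
grasp_force: 68.0
```

```bash
python3 - <<'E'
from h import *
from rig import manip
np.set_printoptions(precision=1,suppress=True)
s=manip.observe();f=manip.grab_frame("wrist");W=world(f,wristT(s,f));print(s["position"],s["torque"],s["force"],s["width"],s["grasp_force"])
h=cv2.cvtColor(f["image"],cv2.COLOR_RGB2HSV);m=(h[...,0]>15)&(h[...,0]<32)&(h[...,1]>130)&(W[...,2]>150);P=W[m];print(m.sum(),P.min(0),P.max(0),np.median(P,0))
E
```

```text
[ 594.5 -205.3  310.8] [ 0.  -0.4  0. ] [-0.3 -0.1 -4.2] 7.091346589670308 67.98982501029968
11339 [ 459.2 -249.4  298.9] [ 586.3 -125.5  452.6] [ 512.6 -197.3  327.3]
```

jog_arm(delta_pos=[[0,0,0],[0,0,0],[0,0,0],[0,0,0],[0,0,0],[0,0,0],[0,0,0],[0,0,0]], rot=[[0,0,0],[0,0,0],[0,0,0],[0,0,0],[0,0,0],[0,0,0],[0,0,0],[0,0,0]], grip=[-0.85,-0.85,-0.845,-0.845,-0.84,-0.84,-0.835,-0.835], squeeze=20)

```text
time_s: 23.95
position: [594.1, -205.4, 310.6]
tcp_rot: [[-0.096, 0.995, -0.001], [0.995, 0.096, -0.0], [0.0, -0.001, -1.0]]
force: [-0.8, 0.1, -5.8]
width: 7.5
grasp_force: 43.9
```

Grip force falls smoothly with the finger target, so I'll ease a little further.

jog_arm(delta_pos=[[0,0,0],[0,0,0],[0,0,0],[0,0,0],[0,0,0],[0,0,0],[0,0,0],[0,0,0]], rot=[[0,0,0],[0,0,0],[0,0,0],[0,0,0],[0,0,0],[0,0,0],[0,0,0],[0,0,0]], grip=[-0.833,-0.832,-0.831,-0.83,-0.829,-0.828,-0.827,-0.827])

```text
time_s: 24.75
position: [594.5, -205.3, 310.7]
tcp_rot: [[-0.096, 0.995, -0.0], [0.995, 0.096, -0.0], [-0.0, -0.0, -1.0]]
force: [0.4, 0.1, -4.6]
width: 7.5
grasp_force: 33.2
```

```bash
cat > chk.py <<'E'
from h import *
from rig import manip
np.set_printoptions(precision=1,suppress=True)
s=manip.observe();f=manip.grab_frame("wrist");W=world(f,wristT(s,f));print(s["position"],s["torque"],s["force"],s["width"],s["grasp_force"],s["time_s"])
h=cv2.cvtColor(f["image"],cv2.COLOR_RGB2HSV);m=(h[...,0]>15)&(h[...,0]<32)&(h[...,1]>130)&(W[...,2]>130);P=W[m];print(m.sum(),P.min(0),P.max(0),np.median(P,0))
cv2.imwrite("pics/chk%d.png"%(s["time_s"]*10),f["image"][:,:,::-1])
E
python3 chk.py
```

```text
[ 594.5 -205.3  310.7] [-0. -0.  0.] [ 0.4  0.1 -4.6] 7.531770896013919 33.18986892700195 24.75
2490 [ 546.9 -226.9  189.1] [ 607.7 -125.5  452.6] [ 586.9 -185.6  250. ]
```

Wrist torque has dropped to zero and the brass centre is now about 60 mm below the TCP, so the padlock hangs. Next I'll firm the grip slightly and carry it to the staple.

jog_arm(delta_pos=[[0,0,0],[0,0,0],[0.004,-0.0014,0],[0.01,-0.0034,0],[0.014,-0.0048,0],[0.016,-0.0055,0],[0.016,-0.0055,0],[0.016,-0.0055,0]], rot=[[0,0,0],[0,0,0],[0,0,0],[0,0,0],[0,0,0],[0,0,0],[0,0,0],[0,0,0]], grip=[-0.85,-0.85,-0.85,-0.85,-0.85,-0.85,-0.85,-0.85], squeeze=50)

```text
time_s: 25.6
position: [560.4, -130.3, 310.9]
tcp_rot: [[-0.097, 0.995, 0.0], [0.995, 0.097, 0.0], [0.0, 0.0, -1.0]]
force: [-0.7, -1.3, -4.0]
width: 7.2
grasp_force: 40.4
```

jog_arm(delta_pos=[[0.018,-0.0062,0],[0.02,-0.0069,0],[0.022,-0.0076,0],[0.022,-0.0076,0],[0.022,-0.0076,0],[0.022,-0.0076,0],[0.022,-0.0076,0],[0.022,-0.0076,0]], rot=[[0,0,0],[0,0,0],[0,0,0],[0,0,0],[0,0,0],[0,0,0],[0,0,0],[0,0,0]], grip=[-0.85,-0.85,-0.85,-0.85,-0.85,-0.85,-0.85,-0.85])

```text
time_s: 26.4
position: [485.2, 33.1, 310.9]
tcp_rot: [[-0.097, 0.995, 0.0], [0.995, 0.097, 0.0], [0.0, 0.001, -1.0]]
force: [0.1, -0.1, -3.3]
width: 7.6
grasp_force: 40.4
```

jog_arm(delta_pos=[[0.022,-0.0076,0],[0.022,-0.0076,0],[0.022,-0.0076,0],[0.02,-0.0069,0],[0.018,-0.0062,0],[0.013,-0.0044,0],[0.008,-0.0027,0],[0.003,-0.001,0]], rot=[[0,0,0],[0,0,0],[0,0,0],[0,0,0],[0,0,0],[0,0,0],[0,0,0],[0,0,0]], grip=[-0.85,-0.85,-0.85,-0.85,-0.85,-0.85,-0.85,-0.85])

```text
time_s: 27.2
position: [429.8, 155.3, 310.8]
tcp_rot: [[-0.098, 0.995, 0.0], [0.995, 0.098, -0.0], [-0.0, 0.0, -1.0]]
force: [0.7, -0.9, -3.8]
width: 7.4
grasp_force: 40.4
```

```bash
python3 chk.py
```

```text
[429.8 155.3 310.8] [-0.  -0.1 -0. ] [ 0.7 -0.9 -3.8] 7.418958308114606 40.424208641052246 27.2
2494 [378.6 127.1 189.2] [442.4 235.1 452.6] [421.1 174.8 250.2]
```

jog_arm(delta_pos=[[0,0,0],[0,0,0],[0,0,0],[0,0,0],[0,0,0],[0,0,0],[0,0,0],[0,0,0]], rot=[[0,0,0],[0,0,0],[0,0,0],[0,0,0],[0,0,0],[0,0,0],[0,0,0],[0,0,0]], grip=[-0.85,-0.85,-0.85,-0.85,-0.85,-0.85,-0.85,-0.85])

```text
time_s: 28.05
position: [430.3, 154.6, 310.7]
tcp_rot: [[-0.096, 0.995, -0.0], [0.995, 0.096, 0.0], [0.0, -0.0, -1.0]]
force: [0.2, -0.5, -3.9]
width: 7.0
grasp_force: 40.4
```

```bash
python3 chk.py; python3 - <<'E'
from h import *
from rig import manip
f=manip.grab_frame("scene");a=cv2.resize(f["image"][60:260,270:430],(440,550));b=cv2.resize(manip.grab_frame("wrist")["image"],(360,270));c=cv2.resize(manip.grab_frame("top")["image"],(360,270))
o=np.zeros((550,800,3),np.uint8);o[:,:440]=a;o[:270,440:]=b;o[270:540,440:]=c
cv2.imwrite("pics/fin.png",o[:,:,::-1])
W=world(f);h=cv2.cvtColor(f["image"],cv2.COLOR_RGB2HSV);m=(h[...,0]>15)&(h[...,0]<32)&(h[...,1]>130)&(W[...,2]>150)&(W[...,2]<330)&(abs(W[...,0]-430)<120)&(abs(W[...,1]-155)<120);P=W[m];print(m.sum(),P.min(0),P.max(0),np.median(P,0)) if m.any() else print("none")
E
```

```text
[430.3 154.6 310.7] [ 0. -0. -0.] [ 0.2 -0.5 -3.9] 7.00803033956658 40.42329668998718 28.05
2491 [378.9 126.2 190.1] [443.  234.3 452.5] [421.6 173.9 250.1]
620 [416.265059   119.84988866 184.79026675] [448.87250463 186.97812128 253.23604441] [440.16639131 152.26143307 223.80584507]
```

View pics/fin.png

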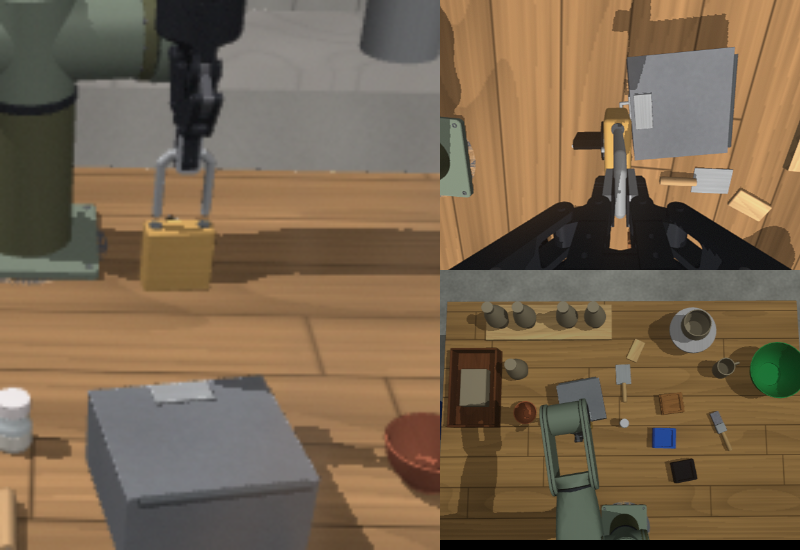

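The padlock hangs plumb and still over the staple. Its body spans z 185–253 mm, about 100 mm above the shut lid, and the bar is about 75 mm from the body, so the shackle is fully out. The bystanders have not moved.

```bash
python3 -c "
from rig import manip
print(manip.close_job())"
```

```text
the job is handed in; nothing more can be done
None
```

Handed in at about 28 s: by camera and force checks the case lid is shut, the dial is on the pin, the shackle is out to its stop, and the padlock hangs still over the staple about 100 mm above the lid; the judge's verdict was not shown.

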